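Cull the short cast feet on the silversmith's sorting board

ROBOT

A 6-joint arm with a two-finger parallel gripper is mounted at the origin on the work surface. World frame = base frame: x ahead of the robot, y to its left, z up, the work surface at z = 0. Lengths are in m, angles in degrees, forces in N, time in s.
With the tool pointing down it reaches from about 0.325 to 0.775 m from the base axis. Payload 5.5 kg.
Tool frame: the origin (TCP) lies at the centre of the arm's flange, where the gripper is bolted on; the fingertips stand 182 mm ahead of it and the grasp point (between the pads) lies 163 mm ahead of it; z points along the fingers, y is the direction in which the jaws open and shut (so a half turn about z gives the same grasp; the last joint's range is limited). The gripper opens to 88 mm and grips with 3 to 60 N. Pads are 20 mm wide; open, the fingers measure 115 mm over their backs; the gripper's body (75 mm by 178 mm) begins 61 mm behind the grasp point.
Start: joints at [63.1, 5.22, 70.514, -0, 104.267, -3.249], TCP at [0.241, 0.55, 0.405] pointing down, gripper open.
Joint ranges: [-164.24, 164.24], [-49.07, 125.15], [9.68, 141.18], [-86.29, 266.29], [3.28, 154.24], [-151.56, 151.56]. Speed limits (degrees/s): [147.25, 147.25, 172.46, 180, 180, 180].

INTERFACE

Orientations are given as [roll, pitch, yaw] about the fixed x, y, z axes, in that order (R = Rz(yaw) Ry(pitch) Rx(roll)).
In Python, from station import r gives the robot as it stands. The module is installed in compiled form; this text tells all that it offers. Calls block until the motion is done:
- r.reach(position, orientation): joint-space move of the TCP to a pose.
- r.servo_line(position, rotation=None, speed=0.15): straight line of the TCP; rotation=None keeps the orientation; speed is the mean speed in m/s.
- r.move_joints(angles): joint-space move.
- r.let_go() and r.grab(squeeze=None): open the fingers fully, or close them until they stop; squeeze is the grip in N (None keeps the last).
- r.wait(seconds).
- r.inverse_kinematics(position, orientation): joint angles nearest the present ones, or None.
- r.sense(): the state.
- r.snapshot(name): name is "scene" or "top" or "wrist"; returns a dict with "frame" (384x512x3 uint8, red, green, blue), "fx", "fy", "cx", "cy" (pixels), "R" (3x3) and "t" (3): a world point X has camera coordinates R X + t. Camera axes: x right, y down, z forward; pixel columns grow to the right and rows downward; lengths in m; the calibration is good to about 2 mm. A picture is of the moment at which its call begins. There is no depth.
A pose or a line that the arm cannot do raises r.IKError and nothing moves.
- r.hand_in(): hands the job in, once; it reports no verdict.
The state is a dict: "clock": time; "joints": joint angles; "joint_vel": joint speeds; "joint_torque": joint torques, N m; "tcp_pos": TCP position; "orientation": TCP orientation; "contact_force": force on the tool from outside, world axes, zero at the start; "torque": the same for the moment, N m; "opening": finger opening in m.
Only numpy, scipy, OpenCV 4.12 (cv2) and the standard library are available. Lean on these libraries where they do the work, as an engineer would, in place of code of your own. Each camera call takes 0.05 s, during which the arm holds its last target. There are 200 camera calls.

TASK

Two of the five cast feet on the sorting board came out too short. Find them and slide them along the board, without picking them up, until their stems stand under or beyond the gauge bar, where the sound ones are too tall to pass; touch the soft castings only lightly, tip nothing over, and leave the three sound feet and the tin, bottle and hammer where they are.

Things in the scene. Friction and masses are not known exactly. Their poses are not given: they have to be found in the camera images.
- board: Fixed plywood sorting board, 300 mm (x) by 380 mm (y), 18 mm thick. Origin: centre of its underside, on the bench (z = 0); its top is at 18 mm. The five feet stand in a rough row along its -x side (about 85 mm on the -x side of the origin, 64 mm apart along its y); the gauge bar and the reject strip behind it are on its +x side. Turned by up to 0.25 rad.
- gauge (a point): Point on the board's top, 60 mm to +x of the board's origin, under the middle of the fixed steel gauge bar; axes as the board's. The bar runs along y, 6 mm wide in x, 10 mm high, its underside 35.5 mm above the board's top: a short foot passes under, a sound one jams. Its posts (8 mm wide) stand at y = +-180 mm. A wooden back stop 12 mm high begins 64 mm to +x of this point.
- foot_a: One of five silver-grey cast feet, foot_a to foot_e, in random order along the row, standing loose. Base disc 36 mm across, 7 mm thick; waist; 22 mm bead at 20 mm height; flat-topped stem 13 mm across. Sound feet are 40 mm tall; two of the five only 31 mm (short stem), else alike. Which is not told by the pose: look, or feel the stem's top. Origin: centre of underside; z up.
- foot_b: Another of the five cast feet, as foot_a: sound (40 mm tall) or short (31 mm), not told. Same origin and axes. 60 to 120 g; soft metal: a press of more than about 40 N by the fingers marks it.
- foot_c: Another of the five cast feet, as foot_a: sound (40 mm tall) or short (31 mm), not told. Same origin and axes. 60 to 120 g; soft metal: a press of more than about 40 N by the fingers marks it.
- foot_d: Another of the five cast feet, as foot_a: sound (40 mm tall) or short (31 mm), not told. Same origin and axes. 60 to 120 g; soft metal: a press of more than about 40 N by the fingers marks it.
- foot_e: Another of the five cast feet, as foot_a: sound (40 mm tall) or short (31 mm), not told. Same origin and axes. 60 to 120 g; soft metal: a press of more than about 40 N by the fingers marks it.
- tin: Bystander: brass tin, 48 mm across, 30 mm tall, standing on the bench off the board's +x side. Origin: centre of its underside.
- bottle: Bystander: glass bottle, 54 mm across, 130 mm tall, on the bench off the board's +y side. Origin: centre of its underside.
- hammer: Bystander: hammer 220 mm long, lying on the bench off the board's -y side. Origin under its middle, handle to its -x.
Not all that is in view belongs to the job. What is shaped like the foot_b but black is not meant. Leave any green look-alike of the foot_d alone.

How it is judged (in metres and radians):
At the end, for the whole second after the job is handed in: The two short feet stand upright on the board with their stems under or beyond the gauge bar (axis no more than 3 mm short of the bar's centre line); the three sound feet stand upright within 15 mm of where they were; all five at rest; tin, bottle and hammer within 20 mm of where they were ((x of each of foot_a, foot_b in the frame of gauge above -0.003 m or x of each of foot_a, foot_c in the frame of gauge above -0.003 m or x of each of foot_a, foot_d in the frame of gauge above -0.003 m or x of each of foot_a, foot_e in the frame of gauge above -0.003 m or x of each of foot_b, foot_c in the frame of gauge above -0.003 m or x of each of foot_b, foot_d in the frame of gauge above -0.003 m or x of each of foot_b, foot_e in the frame of gauge above -0.003 m or x of each of foot_c, foot_d in the frame of gauge above -0.003 m or x of each of foot_c, foot_e in the frame of gauge above -0.003 m or x of each of foot_d, foot_e in the frame of gauge above -0.003 m) and (x of foot_a in the frame of gauge above -0.003 m or distance of foot_a from where it was at the start of the episode below 0.015 m) and (x of foot_b in the frame of gauge above -0.003 m or distance of foot_b from where it was at the start of the episode below 0.015 m) and (x of foot_c in the frame of gauge above -0.003 m or distance of foot_c from where it was at the start of the episode below 0.015 m) and (x of foot_d in the frame of gauge above -0.003 m or distance of foot_d from where it was at the start of the episode below 0.015 m) and (x of foot_e in the frame of gauge above -0.003 m or distance of foot_e from where it was at the start of the episode below 0.015 m) and angle between each of foot_a, foot_b, foot_c, foot_d, foot_e's own z axis and vertical below 0.1 rad and height (world z) of foot_a between 0.015 and 0.022 m and linear speed of each of foot_a, foot_b, foot_c, foot_d, foot_e below 0.02 m/s and height (world z) of foot_b between 0.015 and 0.022 m and height (world z) of foot_c between 0.015 and 0.022 m and height (world z) of foot_d between 0.015 and 0.022 m and height (world z) of foot_e between 0.015 and 0.022 m and distance of each of tin, bottle, hammer from where it was at the start of the episode below 0.02 m); the robot touches nothing.
It fails at once if a foot is lifted more than 12 mm off the board (height (world z) of any of foot_a, foot_b, foot_c, foot_d, foot_e above 0.03 m).
It fails at once if a foot is tipped over (more than about 35 degrees) (angle between any of foot_a, foot_b, foot_c, foot_d, foot_e's own z axis and vertical above 0.6 rad).
It fails at once if the fingers press a soft foot with more than 40 N (contact force between the fingers and foot_a above 40 N or contact force between the fingers and foot_b above 40 N or contact force between the fingers and foot_c above 40 N or contact force between the fingers and foot_d above 40 N or contact force between the fingers and foot_e above 40 N).
It fails at once if the tin or the bottle is tipped over (angle between any of tin, bottle's own z axis and vertical above 0.6 rad).
It also fails if it takes over 64 s, if anything falls off the work surface, if the arm or the gripper's body presses on something with over 40 N, if the wrist force passes 120 N, or if a joint passes its speed limit or range.

## Working session

There is one attempt and no reset: what is moved stays moved. The work goes in short steps, each a Python script; the robot and the scene stay as the last script left them, time stands still between calls to the robot, and variables do not carry over. Pictures are saved under pics/ and viewed, about 8 in all and at most 12, crops included, and the job is handed in when it is done.

```bash
mkdir -p pics; python3 - <<'E'
from station import r
import cv2,numpy as np,pickle
d={}
for n in ("top","scene"):
    s=r.snapshot(n); d[n]=s
    cv2.imwrite(f"pics/{n}0.png",s["frame"][:,:,::-1])
    print(n,s["fx"],s["cx"],s["cy"],np.round(-np.array(s["R"]).T@s["t"],3),np.round(s["R"],2).tolist())
pickle.dump(d,open("s0.pkl","wb"))
print(r.sense())
E
```

```text
top 356.2325909384486 250.1221597291502 191.4666859367548 [0.404 0.007 0.793] [[0.03, -1.0, -0.02], [-0.98, -0.02, -0.19], [0.19, 0.02, -0.98]]
scene 452.45396744566506 259.19043399534735 193.32222681355108 [1.339 0.016 0.864] [[-0.02, 1.0, 0.01], [0.72, 0.02, -0.69], [-0.69, -0.01, -0.72]]
{'clock': 0.1, 'joints': array([ 6.30986007e+01,  5.25838695e+00,  7.05742329e+01, -1.14472783e-03,
        1.04268481e+02, -3.24830032e+00]), 'joint_vel': array([-0.07042894, -0.05881409, -0.14242344, -0.06985846, -0.13099806,
        0.01257133]), 'joint_torque': array([ 1.78854087e-03, -4.47855520e+01, -4.07569849e+01,  6.99977833e-02,
        2.84710183e-02, -8.02335444e-05]), 'tcp_pos': array([0.2407409 , 0.5496357 , 0.40363131]), 'orientation': array([-1.79898999e+02, -4.62055033e-03,  1.56346616e+02]), 'contact_force': array([-0.34465448,  0.07884905,  0.43083335]), 'torque': array([ 0.04591699, -0.02279048, -0.02653497]), 'opening': 0.08808687301251603}
```

View pics/top0.png

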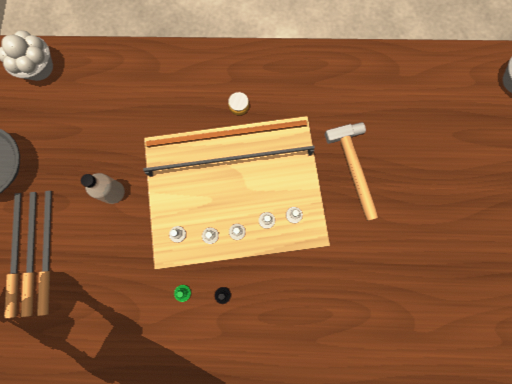

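View pics/scene0.png

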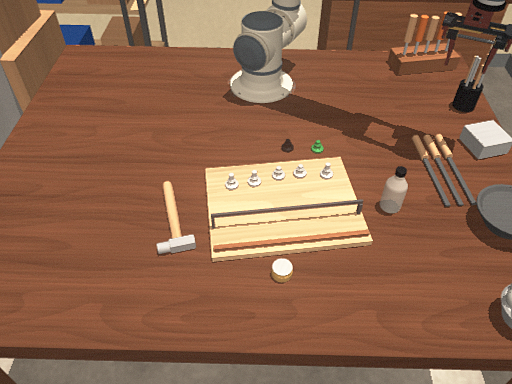

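The pictures show silver feet in top view at about (177,234), (210,236), (237,231), (267,220) and (295,215). The look-alikes, green (182,294) and black (222,296), are off the board and excluded. The gauge bar runs from (150,171) to (310,151). Next I'll enlarge the feet for a close crop.

```bash
python3 - <<'E'
import cv2,numpy as np
a=cv2.imread("pics/top0.png")[200:255,155:315]; b=cv2.imread("pics/scene0.png")[155:200,215:345]
f=lambda i:cv2.resize(i,(800,int(i.shape[0]*800/i.shape[1])),interpolation=cv2.INTER_CUBIC)
cv2.imwrite("pics/crop1.png",np.vstack([f(a),f(b)]))
# board corners
import pickle
s=pickle.load(open("s0.pkl","rb"))["top"]
h=cv2.cvtColor(s["frame"],cv2.COLOR_RGB2HSV); m=cv2.inRange(h,(12,60,150),(30,255,255))
m=cv2.morphologyEx(m,cv2.MORPH_CLOSE,np.ones((15,15)))
c=max(cv2.findContours(m,0,1)[0],key=cv2.contourArea); print(cv2.contourArea(c),cv2.minAreaRect(c))
R=np.array(s["R"]);t=np.array(s["t"]);C=-R.T@t
def ray(p,z):
    d=R.T@[(p[0]-s["cx"])/s["fx"],(p[1]-s["cy"])/s["fy"],1]; return (C+d*(z-C[2])/d[2])[:2]
P=np.array([ray(p,.018) for p in c[:,0]],np.float32)
rc=cv2.minAreaRect(P);print(rc,cv2.boxPoints(rc))
E
```

```text
22905.0 ((231.20065307617188, 175.6999053955078), (165.01947021484375, 177.10931396484375), 82.58536529541016)
((0.5997809171676636, 0.07019023597240448), (0.3817598223686218, 0.3815237581729889), 8.83713436126709) [[ 0.38186088  0.22936341]
 [ 0.440473   -0.14763129]
 [ 0.817701   -0.08898294]
 [ 0.7590889   0.28801176]]
```

View pics/crop1.png

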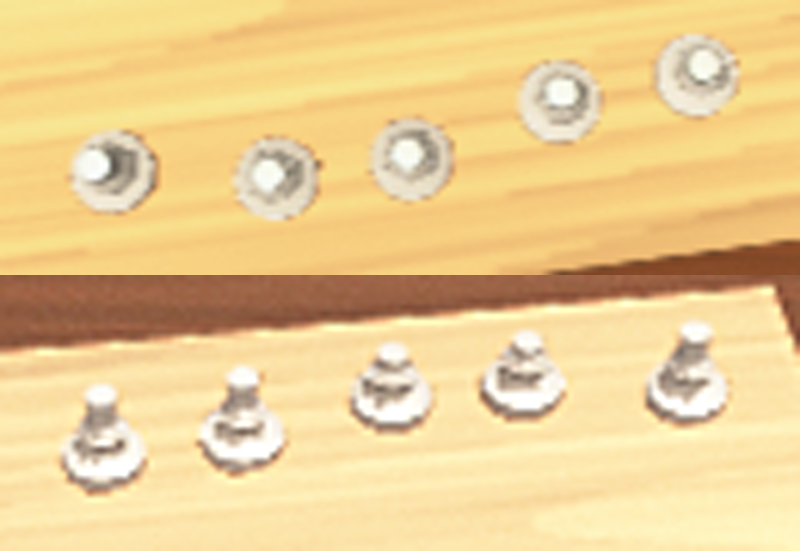

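In the crop, scene view left to right, the third foot (row 393,345) and fourth (526,340) have clearly shorter stems than the rest. In the top view these are the feet at (237,231) and (210,236). They stand next to each other, and their stem discs are less displaced from the base. I'll compute the geometry next.

```bash
cat > g.py <<'E'
import cv2,numpy as np
def ray(s,p,z):
    R=np.array(s["R"]);C=-R.T@np.array(s["t"])
    d=R.T@[(p[0]-s["cx"])/s["fx"],(p[1]-s["cy"])/s["fy"],1]; return (C+d*(z-C[2])/d[2])[:2]
def feet(s,lo=(150,195),hi=(315,260)):
    h=cv2.cvtColor(s["frame"],cv2.COLOR_RGB2HSV); m=cv2.inRange(h,(0,0,60),(180,70,255))
    M=np.zeros_like(m); M[lo[1]:hi[1],lo[0]:hi[0]]=m[lo[1]:hi[1],lo[0]:hi[0]]
    cs=[c for c in cv2.findContours(M,0,1)[0] if cv2.contourArea(c)>60]
    return sorted((tuple(np.round(cv2.minEnclosingCircle(c)[0],1))+(round(cv2.minEnclosingCircle(c)[1],1),) for c in cs))
E
python3 - <<'E'
import pickle,cv2,numpy as np
from g import *
d=pickle.load(open("s0.pkl","rb"));s=d["top"]
co=np.array([ray(s,p,.018) for p in [(146,137),(308,118),(328,246),(155,268)]]);print(co,co.mean(0))
for a,b in((0,1),(1,2),(2,3),(3,0)):
    v=co[b]-co[a];print(np.linalg.norm(v),np.degrees(np.arctan2(v[1],v[0])))
g=cv2.cvtColor(s["frame"],cv2.COLOR_RGB2GRAY)
pts=[]
for x in range(165,300,3):
    col=g[140:180,x].astype(float);w=np.clip(110-col,0,None)
    if w.sum()>0: pts.append((x,140+(w*np.arange(40)).sum()/w.sum()))
B=np.array([ray(s,p,.0585) for p in pts]);vx,vy,x0,y0=cv2.fitLine(B.astype(np.float32),cv2.DIST_HUBER,0,.01,.01).ravel()
print("bar",len(pts),x0,y0,np.degrees(np.arctan2(vy,vx)))
for f in feet(s): print("auto",f,ray(s,f[:2],.0215))
for p in [(177.8,234.2),(210.4,235.6),(237.4,231.6),(267,220.4),(294.4,215)]: print(p,ray(s,p,.0215))
E
```

```text
[[ 0.67857783  0.26911811]
 [ 0.73129143 -0.10264307]
 [ 0.44044019 -0.14358884]
 [ 0.38488006  0.22558045]] [0.55879738 0.06211666]
0.3754798292858752 -81.9295873068543
0.29371925917974545 -171.9866151514941
0.3733267913671919 98.55880325103043
0.29690723717574946 8.43210010570753
bar 45 0.62434095 0.04902577 -84.22248
auto (np.float64(177.0), np.float64(234.0), 8.2) [0.45807372 0.18225672]
auto (np.float64(209.7), np.float64(235.3), 8.2) [0.4569616  0.11115047]
auto (np.float64(236.8), np.float64(231.4), 8.0) [0.46673921 0.05283994]
auto (np.float64(266.4), np.float64(219.9), 8.2) [ 0.49314554 -0.01067308]
auto (np.float64(293.8), np.float64(214.5), 8.2) [ 0.50629177 -0.07000685]
(177.8, 234.2) [0.45768421 0.18048939]
(210.4, 235.6) [0.45635337 0.10960486]
(237.4, 231.6) [0.46633894 0.05152831]
(267, 220.4) [ 0.49208628 -0.01199219]
(294.4, 215) [ 0.505227   -0.07130965]
```

```bash
cat > p.py <<'E'
import numpy as np,pickle
from station import r
from g import *
yaw=np.radians(8.2);u=np.array([np.cos(yaw),np.sin(yaw)]);v=np.array([-u[1],u[0]])
G=np.array([.5585,.0625])+.06*u
loc=lambda p:np.round(1e3*np.array([(p-G)@u,(p-G)@v]),1)
W=lambda gx,gy:G+gx*u+gy*v
def at(xy,z): return [xy[0],xy[1],z]
def log(): s=r.sense();print("t",round(s["clock"],2),"tcp",loc(s["tcp_pos"][:2]),np.round(s["tcp_pos"][2],4),"F",np.round(s["contact_force"],1))
E
python3 - <<'E'
from p import *
for f in [(177.4,234.1),(210,235.4),(237.1,231.5),(266.7,220.2),(294.1,214.8)]:
    print(loc(ray(pickle.load(open("s0.pkl","rb"))["top"],f,.0215)))
f=ray(pickle.load(open("s0.pkl","rb"))["top"],(237.1,231.5),.0215); gx,gy=loc(f)/1e3
best=None
for y in(8.2,-171.8):
    q=r.inverse_kinematics(at(W(gx-.045,gy),.30),[180,0,y]); print(y,None if q is None else np.round(q,0))
    if q is not None and (best is None or abs(q[5])<abs(best[1][5])): best=(y,q)
o=[180,0,best[0]]
r.grab(5)
r.reach(at(W(gx-.045,gy),.32),o); log()
r.servo_line(at(W(gx-.045,gy),.2035),speed=.12); log()
r.servo_line(at(W(-.058,gy),.2035),speed=.05); log()
s=r.snapshot("top");pickle.dump(s,open("s1.pkl","wb"))
cv2.imwrite("pics/t1.png",cv2.resize(s["frame"][110:260,140:340,::-1],(800,600),interpolation=cv2.INTER_CUBIC))
E
```

```text
[-142.6  132. ]
[-153.9   62. ]
[-152.5    2.9]
[-135.8  -63.7]
[-131.3 -124.3]
8.2 [  2. -23. 106.  -0.  96.  83.]
-171.8 [  2. -23. 106.   0.  96. -97.]
t 3.4 tcp [-197.3    3.3] 0.3203 F [0.  0.7 0.2]
t 4.53 tcp [-197.2    2.9] 0.2044 F [-0.1 -0.8 -0. ]
t 7.47 tcp [-58.1   2.9] 0.2035 F [ 1.1  0.3 -0.1]
```

View pics/t1.png

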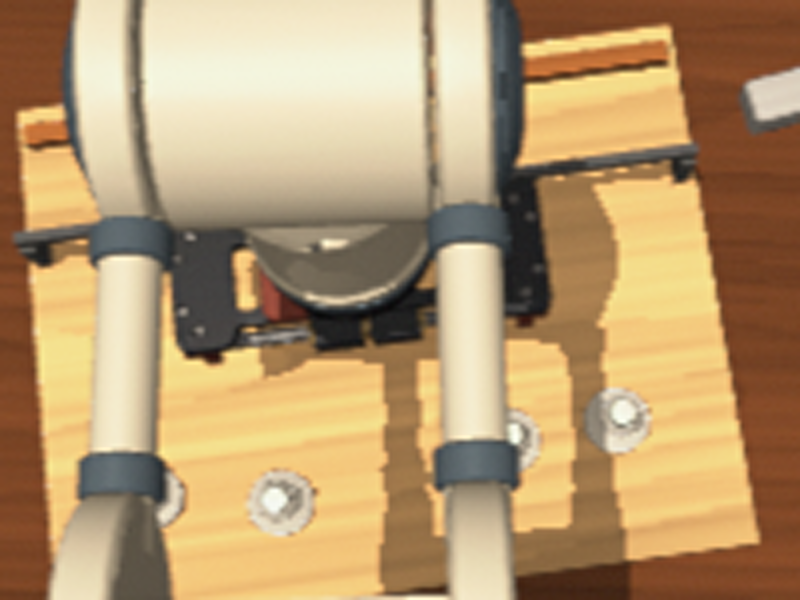

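The arm hides the pushed foot. The third slot is empty and the other four feet haven't moved. The scene camera should show it.

```bash
python3 - <<'E'
from p import *
s=r.snapshot("scene");w=r.snapshot("wrist");pickle.dump((s,w),open("s2.pkl","wb"))
c=cv2.resize(s["frame"][150:255,200:375,::-1],(500,300),interpolation=cv2.INTER_CUBIC)
cv2.imwrite("pics/s2.png",np.vstack([c,cv2.resize(w["frame"][:,:,::-1],(500,300))]))
E
```

```text
(no output)
```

View pics/s2.png

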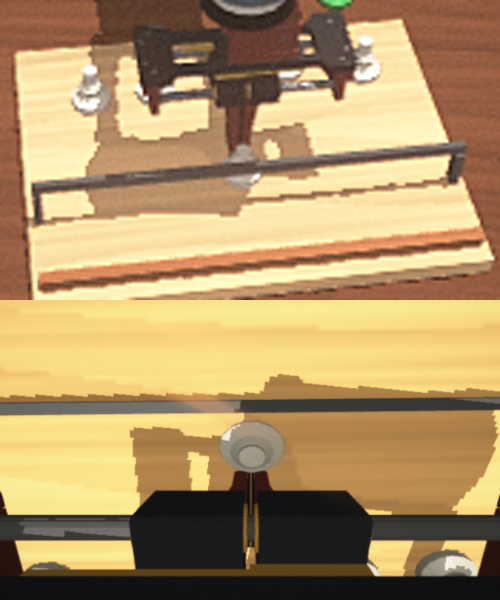

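The wrist view shows the foot centred ahead of the fingers at (252,447) in the montage, just short of the bar (row ~407). I'll measure it and the bar.

```bash
python3 - <<'E'
from p import *
s,w=pickle.load(open("s2.pkl","rb"))
F=w["frame"];h=cv2.cvtColor(F,cv2.COLOR_RGB2HSV)
m=cv2.inRange(h,(0,0,60),(180,75,255));m[:140]=0;m[230:]=0;m[:,:215]=0;m[:,300:]=0
c=max(cv2.findContours(m,0,1)[0],key=cv2.contourArea);b=cv2.boundingRect(c);print(b)
print("foot L/R edges",[loc(ray(w,(x,b[1]+b[3]*.42),.022)) for x in(b[0],b[0]+b[2])],"front",loc(ray(w,(b[0]+b[2]/2,b[1]),.022)))
for x in(60,120,400,450):
    col=F[120:155,x].astype(int).sum(1)
    col2=[i+120 for i in range(35) if h[i+120,x,1]<90]
    print(x,col2[:1],col2[-1:], [loc(ray(w,(x,k),.0635))[0] for k in col2[:1]+col2[-1:]])
E
```

```text
(225, 155, 66, 66)
foot L/R edges [array([-25.3,  19.2]), array([-25.3, -16.3])] front [-10.4   1.5]
60 [131] [146] [np.float64(4.0), np.float64(-1.7)]
120 [130] [145] [np.float64(4.4), np.float64(-1.3)]
400 [126] [141] [np.float64(5.9), np.float64(0.2)]
450 [126] [140] [np.float64(5.8), np.float64(0.6)]
```

```bash
python3 - <<'E'
from p import *
gy=.0029
for x in(-.035,-.027,-.020):
    r.servo_line(at(W(x,gy),.2035),speed=.03);log()
w=r.snapshot("wrist");s=r.snapshot("scene");pickle.dump((s,w),open("s3.pkl","wb"))
c=cv2.resize(s["frame"][150:255,200:375,::-1],(500,300),interpolation=cv2.INTER_CUBIC)
cv2.imwrite("pics/s3.png",np.vstack([c,cv2.resize(w["frame"][:,:,::-1],(500,300))]))
E
```

```text
t 8.53 tcp [-35.    2.9] 0.2035 F [-0.2 -0.  -0.2]
t 8.95 tcp [-26.8   2.9] 0.2035 F [-0.3 -0.2 -0.4]
t 9.33 tcp [-19.8   2.9] 0.2035 F [-0.7  0.6  0.7]
```

View pics/s3.png

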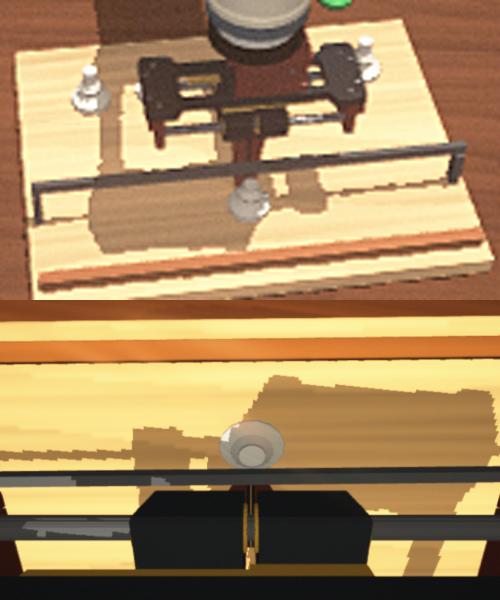

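The foot slid through with no measurable force. The stem now appears past the bar in both views (scene (250,190), wrist (252,447)). Now the second foot.

```bash
python3 - <<'E'
from p import *
r.servo_line(at(W(-.07,.0029),.2035),speed=.1)
r.servo_line(at(W(-.07,.0029),.30),speed=.2)
gy=.062
r.reach(at(W(-.199,gy),.30),[180,0,8.2]);log()
r.servo_line(at(W(-.199,gy),.2035),speed=.12);log()
for x in(-.058,-.035,-.020):
    r.servo_line(at(W(x,gy),.2035),speed=.05);log()
    if x==-.058: w0=r.snapshot("wrist")
w=r.snapshot("wrist")
r.servo_line(at(W(-.07,gy),.2035),speed=.1)
r.servo_line(at(W(-.07,gy),.32),speed=.2)
r.reach([.241,.55,.405],[180,0,156.3])
r.wait(.3);log()
t=r.snapshot("top");s=r.snapshot("scene");pickle.dump((t,s,w0,w),open("s4.pkl","wb"))
f=lambda i,n:cv2.resize(i[:,:,::-1],(400,n),interpolation=cv2.INTER_CUBIC)
cv2.imwrite("pics/s4.png",np.vstack([np.hstack([f(t["frame"][110:275,140:340],300),f(s["frame"][150:255,200:375],300)]),np.hstack([f(w0["frame"],300),f(w["frame"],300)])]))
E
```

```text
t 11.34 tcp [-198.7   61.9] 0.2992 F [ 0.8 -0.5  0.5]
t 12.29 tcp [-198.6   61.9] 0.2043 F [-0.   0.2 -0.4]
t 15.26 tcp [-58.1  62. ] 0.2035 F [-0.6 -0.1 -0.4]
t 15.92 tcp [-34.8  62. ] 0.2034 F [ 0.6  0.6 -0.7]
t 16.37 tcp [-19.7  62. ] 0.2035 F [ 0.2 -0.8 -0.6]
t 20.01 tcp [-304.3  527.5] 0.405 F [ 0.3  0.1 -0.3]
```

View pics/s4.png

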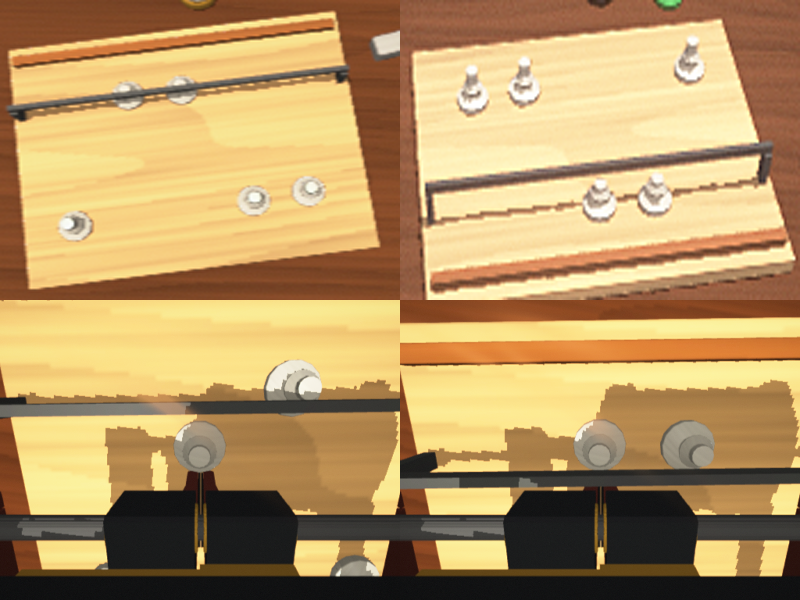

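Both feet stand upright past the bar in the scene view at (600,200) and (655,195). In the top view they sit at (128,95) and (181,90), partly hidden by the bar. Final numeric check before handing in.

```bash
python3 - <<'E'
from p import *
t,s,w0,w=pickle.load(open("s4.pkl","rb"));d=pickle.load(open("s0.pkl","rb"));s0=d["top"]
a,b=feet(s0),feet(t);print(a);print(b)
print("sound/start loc",[loc(ray(t,f[:2],.0215)) for f in b])
h=cv2.cvtColor(t["frame"],cv2.COLOR_RGB2HSV);m=cv2.inRange(h,(0,0,60),(180,75,255))
for x0,x1 in((190,217),(217,245)):
    M=np.zeros_like(m);M[140:172,x0:x1]=m[140:172,x0:x1]
    ys,xs=np.nonzero(M);print("px",xs.min(),xs.max(),ys.min(),ys.max())
    xm=(xs.min()+xs.max()+1)/2;print("back",loc(ray(t,(xm,ys.max()+1),.025)),"far",loc(ray(t,(xm,ys.min()),.025)))
for n,q in(("top",t),("scene",s)):
    D=cv2.absdiff(d[n]["frame"],q["frame"]).max(2)>40
    for k,c in{"top":{"tin":(238,102),"bottle":(103,187),"hammer":(350,160)},"scene":{"tin":(282,270),"bottle":(394,190),"hammer":(175,225)}}[n].items():
        print(n,k,"changed px",D[c[1]-22:c[1]+22,c[0]-20:c[0]+20].sum())
# same-depth check in scene view: foot stem tops at z=.049 
h=cv2.cvtColor(s["frame"],cv2.COLOR_RGB2HSV);m=cv2.inRange(h,(0,0,60),(180,60,255))
for x0,x1 in((278,299),(302,323)):
    M=np.zeros_like(m);M[205:232,x0:x1]=m[205:232,x0:x1];ys,xs=np.nonzero(M)
    print("scene foot near edge",loc(ray(s,((xs.min()+xs.max()+1)/2,ys.max()+1),.018)))
E
```

```text
[(np.float64(177.0), np.float64(234.0), 8.2), (np.float64(209.7), np.float64(235.3), 8.2), (np.float64(236.8), np.float64(231.4), 8.0), (np.float64(266.4), np.float64(219.9), 8.2), (np.float64(293.8), np.float64(214.5), 8.2)]
[(np.float64(176.9), np.float64(234.3), 8.4), (np.float64(266.4), np.float64(219.9), 8.2), (np.float64(293.8), np.float64(214.5), 8.2)]
sound/start loc [array([-142.9,  133.1]), array([-135.1,  -63.1]), array([-130.6, -123.7])]
px 190 216 155 169
back [-7.9 62.1] far [26.7 58.9]
px 217 244 152 166
back [-8.6  0.4] far [26.1 -3.3]
top tin changed px 0
top bottle changed px 0
top hammer changed px 0
scene tin changed px 0
scene bottle changed px 0
scene hammer changed px 0
scene foot near edge [27.5  3.6]
scene foot near edge [27.2 57.7]
```

Both views put the foot centres at about +9 mm in my gauge frame. With the measured bar offset of about 2 mm, that is about 7 mm past the bar, where −3 mm is the limit. The sound feet and bystanders have not moved.

```bash
python3 -c "
from station import r
r.hand_in(); print(r.sense()['clock'])"
```

```text
the job is handed in; nothing more can be done
the job is handed in; nothing more can be done
```

I found the two short feet, the middle one and its neighbour on the +y side, in the scene and top views. I slid each one under the gauge bar with the closed fingers low against its base disc, then backed the arm off and handed the job in.

**Short feet:** My last checks put both axes about 9 mm beyond the nominal gauge line, in both the top and scene views. The bar itself measured about 2 mm further out than the nominal line, so they stand about 7 mm past it; the limit is 3 mm short. Both look upright.

**Everything else:** The three sound feet shifted by 0.3 pixels (under 1 mm) at most. The patches of picture around the tin, bottle and hammer showed no changed pixels.

**Forces and time:** The wrist force readings, taken at the stops, stayed around 1 N, and the clock read about 20 s before I handed in.

**Disagreement:** My first bar fit in the top view came out about 2° off in direction and 2–3 mm off in position, probably because of its shadow. I used the board's corners for the board's pose instead and checked the bar with the wrist camera. No check failed.

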